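# Set a book up in the drilling jig and clamp it to the click

### The arm

A 6-joint arm with a two-finger parallel gripper is mounted at the origin on a cart in front of the work surface, level with it; the furniture and walls round the work are solid. World frame = base frame: x ahead of the robot, y to its left, z up, the work surface at z = 0. Lengths are in m, angles in rad, forces in N, time in s.
With the tool pointing down it reaches from about 0.3 to 0.875 m from the base axis. Payload 6.4 kg.
Tool frame: the origin (TCP) lies between the finger pads; the fingertips stand 17 mm ahead of it and the grasp point (between the pads) lies 2 mm behind it (ctrl.tips_ahead is the distance from the TCP to the fingertips, in m); z points along the fingers, y is the line along which they close (so a half turn about z gives the same grasp; the last joint's range is limited). The gripper opens to 85 mm and grips with 20 to 120 N. Pads are 22 mm wide; open, the fingers measure 114 mm over their backs; the gripper's body (76 mm by 85 mm) begins 54 mm behind the grasp point. The pads swing forward as they close: fully open they stand 13 mm farther back than shut.
Start: joints at [-1.486, 0.181, 1.607, -0, 1.354, -0.206], TCP at [0.165, -0.551, 0.248] pointing down, gripper open.
Joint ranges: [-2.99, 2.99], [-0.89, 2.07], [0.3, 2.58], [-1.14, 4.28], [0, 2.63], [-3.12, 3.12]. Speed limits (rad/s): [2.57, 2.57, 3.01, 3.14, 3.14, 3.14].

### API

Orientations are given as a 3x3 rotation matrix whose columns are the frame's x, y, z axes.
In Python, from bench import sensors, eyes, ctrl gives the robot as it stands. The module is installed in compiled form; this text tells all that it offers.
- The arm moves only by the tool arm_command, never from a script. Its argument "increments" is a list of rows, each a list of 3 entries, a list of its own where there are three numbers: the finger opening in mm, from 0 to 85.4, then the shift along the tool's x, y, z in mm, then the turn, a rotation vector about the tool's x, y, z in rad. A call has 1 to 8 rows; each row is the pose to reach, as a shift and turn from the pose commanded when the call began, along the tool's axes at that moment; what a row does not reach only later rows make up. A row lasts 1/10 s, in which the tool goes at most 50 mm and 8.59 degrees, less where a joint would pass 70% of its speed; a pose out of reach is approached as far as the arm can. A call with a gripper value outside its range is refused whole. The fingers move at their own pace and stop on an object; "squeeze" is the grip in N (left out, the last holds). Time passes only in rows, so rows that repeat a pose let the fingers close. It gives the time, the measured TCP pose, the force, the opening and the grip force at its end, in the units of the state.
- sensors.read_state(): the state, without advancing time (a new reading comes with each control period).
- eyes.snapshot(name): name is "scene" or "top"; returns a dict with "frame" (400x640x3 uint8, blue, green, red), "K" (3x3 intrinsics, pixels), "k1" (the pictures are not rectified: a ray, as slopes to the right and down, at radius r is drawn at 1 + k1 r^2 times it, then the intrinsics apply), "rvec" (rotation vector, rad) and "tvec" (3), from world to camera coordinates, as OpenCV has them. Camera axes: x right, y down, z forward; pixel columns grow to the right and rows downward; lengths in m; the calibration is good to about 2 mm. A picture is of the moment at which its call begins. There is no depth.
- ctrl.finish_job(): hands the job in; it is judged then, once.
Trained networks look in a picture, given as the dict that the camera call returned (one of the last four; its "shot" number tells which), for a name from the list of things; names that differ only in an ending like _2 or _b are one class to them, and where a whole thing is asked for, a point or a joint stands for the part that bears it (a point fixed in the world has none). Each returns a list of dicts, best first, with "conf" (0 to 1); they miss things now and then, are a little off and sometimes report something else, mostly with a low value. They report only what shows in the picture. A call takes as long as a camera call.
- eyes.masks_of(query, picture): "pixels" (400x640 bool, what is visible of it) and "uv" ([column, row] in pixels, amid what is visible of it).
The state is a dict: "clock": time; "qpos": joint angles; "qvel": joint speeds; "tau": joint torques, N m; "position": TCP position; "tool_rot": TCP orientation; "contact_force": force on the tool from outside, world axes, zero at the start; "moment": the same for the moment, N m; "opening": finger opening in m; "grasp_force": force on a finger pad.
Only numpy, scipy, OpenCV 4.12 (cv2) and the standard library are available. Lean on these libraries where they do the work, as an engineer would, in place of code of your own. Each camera call takes 0.05 s, during which the arm holds its last target. There are 200 camera calls.

### The job

Slide the book flat along the jig's plate towards the robot until its near edge sits square against both front stops. Then turn the orange torque-limiting knob clockwise, so that the foot comes down and clamps the book, until the knob slips and clicks; stop after one or two clicks (a fourth click is too many) and let go. Do not lift the book and leave the things standing round the jig where they are.

Things in the scene. Friction and masses are not known exactly. Their poses are not given: they have to be found in the camera images.
- jig: Fixed jig: slick grey plate 310 x 224 mm, top 8 mm above the bench. Origin: centre of its underside; x along the plate away from the front stops (roughly away from the robot), y left, z up. Two brass stops, 26 mm wide, 14 mm above the plate, at y = +-55 mm; their faces that the book meets are at x = -135 mm.
- bridge (a point): Middle of the top of the blue bridge over the plate (jig x 30 mm, 79 mm above the bench): crossbar 34 mm wide, underside 61 mm up, posts at jig y = +-104 mm. The foot hangs under it; on it stands the head with the knob, leaning 35 degrees to the right (jig -y). Press on the book between bridge and stops, near the book's near edge, to stay clear of them.
- book: Thin soft-cover book 215 (x) x 150 (y) x 10 mm, 0.24 kg, flat on the plate and reaching under the bridge. Origin: centre of its underside; x points away from the stops, near edge at x = -107.5 mm. Starts 30 to 65 mm short of the stops, slightly askew. A shut gripper pressed on the cover with 8 to 20 N drags it along: the cover grips, the plate is slick; at 5 N or less the gripper may slip.
- book_left (a point): Left end (+y) of the book's near edge, at half its thickness.
- book_right (a point): Right end (-y) of the book's near edge, at half its thickness. The book is home when both ends are within 4.5 mm of the stops' faces (jig x below -130.5 mm).
- knob_grip (a point): Centre of the orange knob, where to grip it; fixed. z is the knob's axis, up and leaning 35 degrees from vertical to the right (jig -y); x is the jig's x. About 138 mm above the bench. Knob: fluted cylinder 36 mm across, 30 mm long (15 mm either way), white line on its near side. Below it a steel collar 25 mm across, then the head, 38 mm across, from 38 mm below this point along the axis.
- spindle (a joint): Angle of the steel collar (red line) and screw below the knob, rad; grows clockwise seen from above. Each rad lowers the foot 7 mm; the foot meets the book at about 2.15. Starts at 0.5 to 1.5. Takes about 0.08 N m and stays where it is left. At 0, an end stop, the foot is fully up.
- ratchet (a joint): Slip of the knob on the collar, rad; 0 at the start, grows clockwise. It stays near 0 while the foot moves freely. Once the foot presses the book the collar stops and the knob slips at about 0.25 N m, 12 clicks a turn: it passes teeth at about 0.26 (first click), 0.79, 1.31 and 1.83 (fourth), the torque falling to about 0.13 N m between them. It stays where it is left.
- foot (a joint): Travel of the foot downward from fully up, m: 0 is 15 mm above the book's cover, about 0.015 touches it. The foot is a round rubber disc 32 mm across under the bridge.
- weight: Bystander: grey iron weight 45 x 60 x 70 mm with a brass knob, standing beside the jig. Origin: centre of its underside.
- spool: Bystander: spool of linen thread, 33 mm across and 42 mm tall, standing on the right of the jig. Origin: centre of its underside.

How it is judged:
On the way, in this order (a step that is already met when the one before it is completed fails the run):
1. the book's near edge is home against both front stops (within 4.5 mm) (x of each of book_left, book_right in the frame of jig below -0.1305 m), for 0.2 s.
2. with the book home, the foot presses it and the knob has slipped at least one click (all of step 1 and value of joint ratchet above 0.3 rad and contact force between foot and book above 3 N), for 0.2 s.
At the end, for the whole second after the job is handed in: Both ends of the book's near edge are within 4.5 mm of the front stops' faces, the foot presses the book with more than 3 N, the knob has slipped between 0.3 and 1.8 rad (one to three clicks) relative to the collar, and book and knob are at rest (all of step 2 and value of joint ratchet below 1.8 rad and linear speed of book below 0.01 m/s and velocity of joint ratchet below 0.1 rad/s); the robot touches nothing.
It fails at once if the knob is wound on to a fourth click (slip over 1.8 rad) (value of joint ratchet above 1.8 rad).
It fails at once if the book is lifted off the plate (over 20 mm) (height (world z) of book above 0.028 m).
It fails at once if one of the things round the jig (weight, spool) is moved more than 30 mm (distance of any of weight, spool from where it was at the start of the episode above 0.03 m).
It also fails if it takes over 64 s, if anything falls off the work surface, if the arm or the gripper's body presses on something with over 40 N, if the wrist force passes 120 N, or if a joint passes its speed limit or range.

## Working session

There is one attempt and no reset: what is moved stays moved. The work goes in short steps, Python scripts to look and compute and a tool call to move; the robot and the scene stay as the last step left them, time stands still between calls to the robot, and variables do not carry over. Pictures are saved under pics/ and viewed, at most 10 in all, crops included, and the job is handed in when it is done.

Besides the shell and the picture viewer there is one more tool, called after ">>>" in YAML: its name, and indented under it one key for each argument. arm_command: Moves the arm, as the interface text tells. Its arguments: {"type":"object","properties":{"increments":{"type":"array"},"squeeze":{"type":"number"}},"required":["increments"]}

```bash
mkdir -p pics
cat > h.py <<'E'
import numpy as np, cv2
from scipy.spatial.transform import Rotation as R
from bench import sensors, eyes, ctrl
def ray(p,uv):
    K=np.array(p["K"]);k=p["k1"]
    d=cv2.undistortPoints(np.array([[uv]],float),K,np.array([k,0,0,0.]))[0,0]
    M=cv2.Rodrigues(np.array(p["rvec"],float))[0];t=np.array(p["tvec"]).ravel()
    return -M.T@t, M.T@np.array([d[0],d[1],1])
def at(p,uv,z):
    c,d=ray(p,uv); return c+d*(z-c[2])/d[2]
def proj(p,X):
    return cv2.projectPoints(np.atleast_2d(np.array(X,float)),np.array(p["rvec"],float),np.array(p["tvec"],float),np.array(p["K"]),np.array([p["k1"],0,0,0.]))[0][:,0]
def tri(p,a,q,b):
    c1,d1=ray(p,a);c2,d2=ray(q,b)
    s=np.linalg.lstsq(np.c_[d1,-d2],c2-c1,rcond=None)[0]
    x,y=c1+s[0]*d1,c2+s[1]*d2
    return (x+y)/2,np.linalg.norm(x-y)
E
python3 - <<'E'
from h import *
P={n:eyes.snapshot(n) for n in("scene","top")}
for n,p in P.items():
    cv2.imwrite(f"pics/{n}0.png",p["frame"]); print(n,ray(p,(320,200)))
    for q in("jig","book","knob_grip","weight","spool"):
        for m in eyes.masks_of(q,p)[:2]:
            ys,xs=np.nonzero(m["pixels"]); print(q,round(m["conf"],2),m["uv"],xs.min(),xs.max(),ys.min(),ys.max())
            if m["conf"]>.5:
              c=cv2.boxPoints(cv2.minAreaRect(np.c_[xs,ys].astype(np.float32)));print(c.round(0).tolist())
E
```

```text
scene (array([ 0.20030811, -0.96525374,  0.50106745]), array([ 0.44642112,  0.76756278, -0.45996001]))
jig 0.7 [329.9, 258.4] 243 399 196 294
[[233.0, 208.0], [389.0, 189.0], [400.0, 276.0], [243.0, 296.0]]
book 0.7 [311.3, 256.3] 271 377 227 277
[[268.0, 232.0], [375.0, 225.0], [378.0, 271.0], [271.0, 278.0]]
knob_grip 0.97 [329.2, 214.6] 321 340 197 227
[[320.0, 226.0], [323.0, 196.0], [342.0, 198.0], [338.0, 228.0]]
weight 0.78 [311.2, 197.6] 306 322 188 213
[[301.0, 207.0], [314.0, 184.0], [325.0, 191.0], [312.0, 213.0]]
spool 0.77 [323.6, 303.1] 312 330 289 320
[[312.0, 289.0], [330.0, 289.0], [330.0, 320.0], [312.0, 320.0]]
spool 0.75 [330.8, 257.7] 243 400 196 295
[[233.0, 207.0], [390.0, 188.0], [400.0, 276.0], [243.0, 295.0]]
top (array([ 0.40889076, -0.32565287,  1.05399658]), array([ 0.17453627,  0.01732001, -0.9846031 ]))
jig 0.56 [333.7, 211.3] 263 403 143 303
[[257.0, 263.0], [311.0, 138.0], [407.0, 179.0], [354.0, 304.0]]
jig 0.31 [337.4, 225.4] 289 388 161 272
book 0.72 [336.4, 225.4] 289 388 161 272
[[287.0, 244.0], [330.0, 157.0], [391.0, 187.0], [348.0, 274.0]]
book 0.19 [362.0, 207.9] 348 372 198 216
knob_grip 0.62 [353.4, 203.7] 332 372 196 215
[[331.0, 212.0], [333.0, 195.0], [373.0, 199.0], [371.0, 216.0]]
weight 0.59 [265.5, 177.0] 253 281 164 187
[[253.0, 164.0], [281.0, 164.0], [281.0, 187.0], [253.0, 187.0]]
spool 0.7 [412.5, 258.3] 401 417 250 264
[[401.0, 250.0], [417.0, 250.0], [417.0, 264.0], [401.0, 264.0]]
```

View pics/scene0.png

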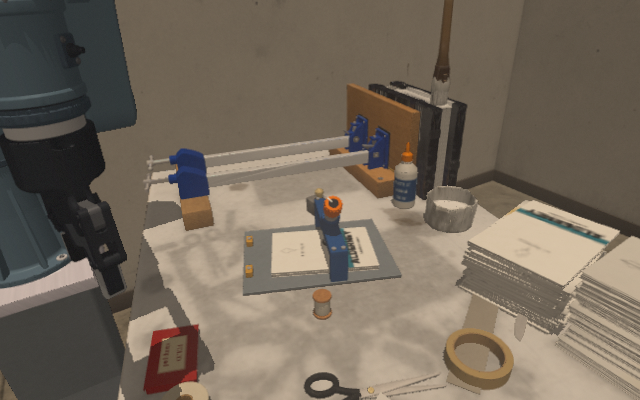

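View pics/top0.png

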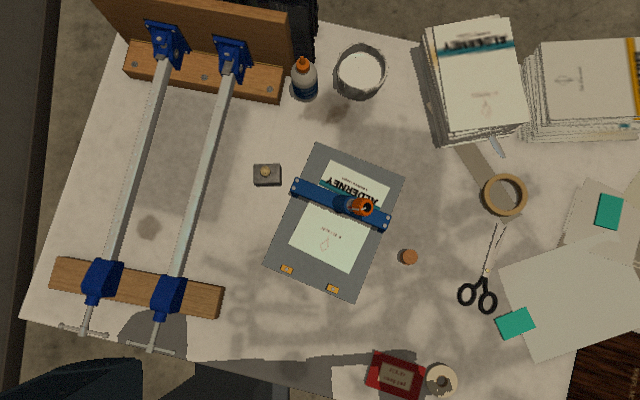

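```bash
cat > fit.py <<'E'
from h import *
from scipy.optimize import minimize
def poly(pose,lx,ly,z):
    x,y,a=pose; c,s=np.cos(a),np.sin(a)
    return np.array([[x+c*u-s*v,y+s*u+c*v,z] for u,v in((-lx,-ly),(lx,-ly),(lx,ly),(-lx,ly))])
def hull(m):
    m=cv2.morphologyEx(m.astype(np.uint8),cv2.MORPH_OPEN,np.ones((3,3)))
    h=cv2.convexHull(np.argwhere(m)[:,::-1].astype(np.int32)); o=np.zeros_like(m); cv2.fillConvexPoly(o,h,1); return o
def cost(pose,lx,ly,z,ims):
    t=0
    for p,m in ims:
        o=np.zeros((1600,2560),np.uint8); q=proj(p,poly(pose,lx,ly,z))
        cv2.fillConvexPoly(o,((q+.5)*4*16-8).round().astype(np.int32),1,shift=4)
        o=cv2.resize(o.astype(np.float32),(640,400),interpolation=cv2.INTER_AREA); t+=np.abs(o-m).sum()
    return t
def fit(x0,lx,ly,z,ims):
    r=minimize(cost,x0,(lx,ly,z,ims),method="Nelder-Mead",options=dict(initial_simplex=np.array(x0)+np.array([[0,0,0],[.015,0,0],[0,.015,0],[0,0,.08]]),xatol=1e-4,fatol=.5)); return r.x,r.fun
E
python3 - <<'E'
from fit import *
T=eyes.snapshot("top");S=eyes.snapshot("scene")
mt=eyes.masks_of("jig",T)[0]; mb=eyes.masks_of("book",T)[0]
def start(m,z):
    (c,wh,a)=cv2.minAreaRect(np.argwhere(m)[:,::-1].astype(np.float32)); b=cv2.boxPoints((c,wh,a))
    W=np.array([at(T,q,z) for q in b]); e=W[1]-W[0]; f=W[2]-W[1]; l=e if np.linalg.norm(e)>np.linalg.norm(f) else f
    l=l*np.sign(l[0]); print("rect",np.linalg.norm(e),np.linalg.norm(f)); return [*W.mean(0)[:2],np.arctan2(l[1],l[0])]
J,f1=fit(start(mt["pixels"],.008),.155,.112,.008,[(T,hull(mt["pixels"]))]); print("jig",J,f1)
B,f2=fit(start(mb["pixels"],.018),.1075,.075,.018,[(T,hull(mb["pixels"]))]); print("book",B,f2)
ms=eyes.masks_of("book",S)[0]
B2,f3=fit(B,.1075,.075,.018,[(T,hull(mb["pixels"])),(S,hull(ms["pixels"]))]); print("book2",B2,f3)
def org(p,n):
    h=cv2.cvtColor(p["frame"],cv2.COLOR_BGR2HSV); k=max(eyes.masks_of("knob_grip",p),key=lambda m:m["conf"])["pixels"]
    k=cv2.dilate(k.astype(np.uint8),np.ones((5,5)))
    o=(h[...,0]<18)&(h[...,1]>150)&(h[...,2]>90)&(k>0); ys,xs=np.nonzero(o); print(n,len(xs),xs.min(),xs.max(),ys.min(),ys.max()); return (xs.min()+xs.max())/2,(ys.min()+ys.max())/2
a,b=org(T,"T"),org(S,"S"); X,e=tri(T,a,S,b); print("knob",X,e)
def loc(J,X): c,s=np.cos(J[2]),np.sin(J[2]);d=np.array(X)[:2]-J[:2];return np.array([c*d[0]+s*d[1],-s*d[0]+c*d[1]])
print("knob in jig",loc(J,X), at(T,a,.138),loc(J,at(T,a,.138)),loc(J,at(S,b,.138)))
for p in poly(B2,.1075,.075,.013): print(loc(J,p))
def W(J,x,y,z): c,s=np.cos(J[2]),np.sin(J[2]);return [J[0]+c*x-s*y,J[1]+s*x+c*y,z]
k=4; out=[]
for p,(x0,y0,w,h) in((T,(240,130,190,190)),(S,(230,180,190,150))):
    im=cv2.resize(p["frame"][y0:y0+h,x0:x0+w],None,fx=k,fy=k,interpolation=cv2.INTER_CUBIC)
    d=lambda X,c:cv2.polylines(im,[((proj(p,X)-[x0,y0]+.5)*k).round().astype(np.int32)],True,c,1)
    d(poly(J,.155,.112,.008),(0,0,255)); d(poly(B2,.1075,.075,.018),(0,255,0))
    for y in(.055,-.055): d([W(J,-.135,y-.013,.022),W(J,-.135,y+.013,.022)],(255,0,255))
    d([W(J,.013,-.117,.079),W(J,.047,-.117,.079),W(J,.047,.117,.079),W(J,.013,.117,.079)],(255,255,0))
    out.append(cv2.resize(im,None,fx=.72,fy=.72))
cv2.imwrite("pics/f1.png",out[0]);cv2.imwrite("pics/f2.png",out[1])
for q in("spool","weight"):
    u=eyes.masks_of(q,T)[0]["uv"]; print(q,at(T,u,.04),loc(J,at(T,u,.04)))
E
```

```text
rect 0.31428842079365144 0.2408288655212403
jig [ 0.54793757 -0.33949257 -0.3875318 ] 570.1875
rect 0.21812031406067045 0.15369905614614107
book [ 0.55809802 -0.35029229 -0.44898814] 132.9375
book2 [ 0.5580699  -0.35033702 -0.44916699] 711.4375
T 227 352 372 198 215
S 232 324 341 196 217
knob [ 0.55949261 -0.39358791  0.13661859] 0.0010782660916686866
knob in jig [ 0.03114104 -0.04571717] [ 0.55877664 -0.39324107  0.138     ] [ 0.03034708 -0.04566663] [ 0.03125694 -0.04810561]
[-0.09843647 -0.07444722]
[ 0.11615528 -0.0876904 ]
[0.12539471 0.06202477]
[-0.08919704  0.07526795]
spool [ 0.46525749 -0.5093988   0.04      ] [-0.0123406  -0.18855193]
weight [ 0.64230248 -0.19083234  0.04      ] [0.03118789 0.17329719]
```

View pics/f1.png

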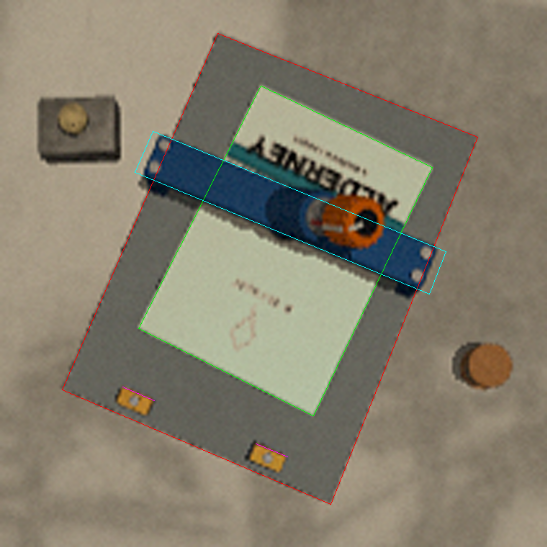

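View pics/f2.png

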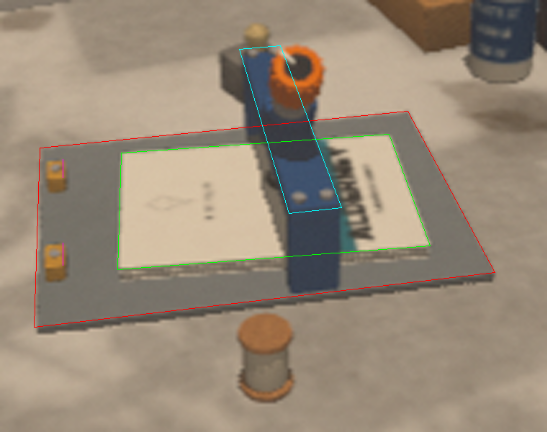

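```bash
cat >> h.py <<'E'
J=np.array([0.548,-0.3395,-0.3875])
RJ=R.from_euler("z",J[2]).as_matrix()
def W(x,y,z): return RJ@[x,y,0]+[J[0],J[1],z]
def loc(X): return RJ.T@(np.array(X)-[J[0],J[1],0])
def inc(p,Rt=None,s=None):
    s=s or sensors.read_state(); M=np.array(s["tool_rot"]); d=M.T@(np.array(p)-s["position"])*1000
    r=R.from_matrix(M.T@Rt).as_rotvec() if Rt is not None else np.zeros(3)
    print("inc",d.round(1),r.round(4)); return d,r
DOWN=RJ@np.array([[1,0,0],[0,-1,0],[0,0,-1.]])
E
python3 - <<'E'
from h import *
s=sensors.read_state(); print(s, ctrl.tips_ahead)
inc(W(-.065,.010,.12),DOWN); inc(W(-.065,.010,.12),DOWN@np.diag([-1,-1,1.]))
E
```

```text
{'clock': 1.05, 'qpos': array([-1.48629291e+00,  1.80790842e-01,  1.60698598e+00,  1.69167535e-05,
        1.35376978e+00, -2.06267851e-01]), 'qvel': array([ 0.0008713 ,  0.00016202,  0.00035287, -0.00065969,  0.00070599,
        0.00224723]), 'tau': array([-3.86160827e-04, -4.44857812e+01, -3.51689279e+01, -2.49529694e-04,
        7.46331043e-04, -2.36415661e-05]), 'position': array([ 0.16488952, -0.55088352,  0.2483004 ]), 'tool_rot': array([[ 9.58024088e-01,  2.86687715e-01,  2.03479548e-05],
       [ 2.86687716e-01, -9.58024087e-01, -4.44940560e-05],
       [ 6.73793159e-06,  4.84598862e-05, -9.99999999e-01]]), 'contact_force': array([0.89152291, 0.92316173, 0.21872735]), 'moment': array([-0.02208687, -0.03944527, -0.02127879]), 'grasp_force': 0.0, 'opening': 0.08548460115843359} 0.017
inc [ 383.3 -141.3  128.3] [ 0.     -0.      0.6783]
inc [ 383.3 -141.3  128.3] [ 0.0000e+00  1.0000e-04 -2.4633e+00]
```

>>> arm_command:
  increments:
    - [0,[48,-18,8],[0,0,0.085]]
    - [0,[96,-35,15],[0,0,0.17]]
    - [0,[144,-53,25],[0,0,0.255]]
    - [0,[192,-71,35],[0,0,0.34]]
    - [0,[240,-88,45],[0,0,0.425]]
    - [0,[288,-106,60],[0,0,0.51]]
    - [0,[336,-124,80],[0,0,0.595]]
    - [0,[383,-141,100],[0,0,0.678]]
  squeeze: 40

```text
clock: 1.85
position: [0.4768, -0.3169, 0.1562]
tool_rot: [[0.925, -0.381, 0.001], [-0.381, -0.925, -0.001], [0.001, 0.001, -1.0]]
contact_force: [0.6, -0.4, -0.2]
opening: 0.0003
grasp_force: 0.0
```

Run:
```python
from h import *
s=sensors.read_state(); print(s["position"],loc(s["position"]),s["qpos"],s["contact_force"],s["opening"]); inc(W(-.065,.010,.0365),DOWN)
```

```text
[ 0.47675977 -0.31691018  0.15621919] [-0.07449437 -0.00600496  0.15621919] [-7.93878528e-01  2.72783980e-01  1.69386889e+00 -5.07661807e-05
  1.17351416e+00  1.16747233e+00] [ 0.57150877 -0.42014405 -0.19169661] 0.00032232779909589955
inc [  9.3 -16.1 119.7] [ 0.0006 -0.0013 -0.003 ]
```

>>> arm_command:
  increments:
    - [0,[0,0,35],[0,0,0]]
    - [0,[0,0,70],[0,0,0]]
    - [0,[0,0,95],[0,0,0]]
    - [0,[0,0,105],[0,0,0]]
    - [0,[0,0,109],[0,0,0]]
    - [0,[0,0,109],[0,0,0]]

```text
clock: 2.45
position: [0.4754, -0.3186, 0.0478]
tool_rot: [[0.926, -0.378, 0.001], [-0.378, -0.926, -0.001], [0.001, 0.0, -1.0]]
contact_force: [0.3, 0.5, 0.8]
opening: -0.0001
grasp_force: 0.0
```

Run:
```python
from h import *
s=sensors.read_state(); print(s["position"],loc(s["position"]),s["contact_force"],s["opening"])
```

```text
[ 0.47537653 -0.31860668  0.0477807 ] [-0.07513398 -0.00809837  0.0477807 ] [0.28529142 0.54897302 0.81119354] -0.00011827343988493227
```

>>> arm_command:
  increments:
    - [0,[4,-18,5],[0,0,0]]
    - [0,[4,-18,9],[0,0,0]]
    - [0,[4,-18,12],[0,0,0]]
    - [0,[4,-18,13],[0,0,0]]
    - [0,[4,-18,13.5],[0,0,0]]
    - [0,[4,-18,13.5],[0,0,0]]

```text
clock: 3.05
position: [0.4857, -0.3037, 0.0351]
tool_rot: [[0.926, -0.378, 0.001], [-0.378, -0.926, -0.0], [0.001, 0.0, -1.0]]
contact_force: [-1.4, 3.2, 7.8]
opening: 0.0001
grasp_force: 3.7
```

>>> arm_command:
  increments:
    - [0,[0,0,0.6],[0,0,0]]
    - [0,[-4,0,0.6],[0,0,0]]
    - [0,[-9,0,0.6],[0,0,0]]
    - [0,[-15,0,0.6],[0,0,0]]
    - [0,[-21,0,0.6],[0,0,0]]
    - [0,[-27,0,0.6],[0,0,0]]
    - [0,[-32,0,0.6],[0,0,0]]
    - [0,[-35,0,0.6],[0,0,0]]

```text
clock: 3.85
position: [0.4545, -0.2917, 0.0351]
tool_rot: [[0.926, -0.378, 0.004], [-0.378, -0.926, -0.004], [0.005, 0.002, -1.0]]
contact_force: [2.4, -1.3, 5.3]
opening: 0.0
grasp_force: 2.9
```

```bash
cat > bk.py <<'E'
from fit import *
T=eyes.snapshot("top");S=eyes.snapshot("scene"); ims=[]
for p in(T,S):
    m=eyes.masks_of("book",p)
    if m: print(m[0]["conf"],m[0]["pixels"].sum()); ims.append((p,hull(m[0]["pixels"])))
s=sensors.read_state(); x=loc(s["position"]); print(x,s["contact_force"],s["clock"])
B0=W(.0,-.003,0);
for i in(ims[:1],ims):
    B,f=fit([*B0[:2],J[2]],.1075,.075,.018,i); q=poly(B,.1075,.075,.013); print(f,loc(q[0]),loc(q[3]))
k=4; o=[]
for p,(x0,y0,w,h) in((T,(255,180,110,140)),(S,(235,200,110,105))):
    im=cv2.resize(p["frame"][y0:y0+h,x0:x0+w],None,fx=k,fy=k,interpolation=cv2.INTER_CUBIC)
    d=lambda X,c:cv2.polylines(im,[((proj(p,X)-[x0,y0]+.5)*k).round().astype(np.int32)],True,c,1)
    d(poly(B,.1075,.075,.018),(0,255,0))
    o.append(cv2.resize(im,(380,int(380*h/w))))
H=max(i.shape[0] for i in o); import sys
cv2.imwrite(sys.argv[1],np.hstack([np.vstack([i,np.zeros((H-i.shape[0],380,3),np.uint8)]) for i in o]))
E
python3 bk.py pics/b1.png
```

```text
0.93 2717
0.82 3572
[-0.10495879  0.00887028  0.03503427] [ 0.69624366 -1.01310518  8.70901101] 4.05
1650.25 [-0.12555511 -0.07824117  0.013     ] [-0.12066244  0.07167902  0.013     ]
2342.625 [-0.12681853 -0.07993709  0.013     ] [-0.12275681  0.07000791  0.013     ]
```

View pics/b1.png

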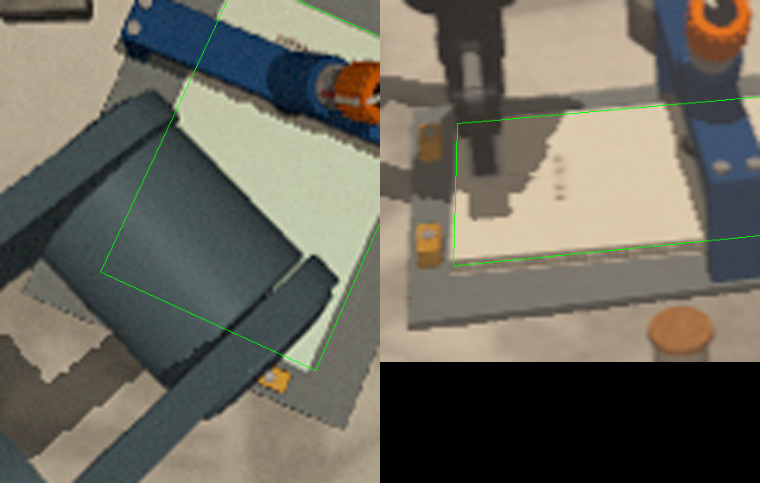

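>>> arm_command:
  increments:
    - [0,[0,0,0.6],[0,0,0]]
    - [0,[-4,0,0.6],[0,0,0]]
    - [0,[-8,0,0.6],[0,0,0]]
    - [0,[-12,0,0.6],[0,0,0]]
    - [0,[-15,0,0.6],[0,0,0]]
    - [0,[-17,0,0.6],[0,0,0]]
    - [0,[-17,0,0.6],[0,0,0]]
    - [0,[-17,0,0.6],[0,0,0]]

```text
clock: 4.85
position: [0.4399, -0.2862, 0.0351]
tool_rot: [[0.926, -0.378, 0.006], [-0.378, -0.926, -0.006], [0.008, 0.003, -1.0]]
contact_force: [5.6, -1.8, 7.6]
opening: -0.0002
grasp_force: 3.8
```

```bash
python3 bk.py pics/b2.png
```

```text
0.96 3227
0.92 3378
[-0.12023954  0.00847665  0.03505124] [ 4.5591721  -1.76713291  8.03582047] 5.05
1523.875 [-0.12865329 -0.07981202  0.013     ] [-0.13122945  0.07016586  0.013     ]
2262.6875 [-0.13057582 -0.08065418  0.013     ] [-0.1331243   0.06932417  0.013     ]
```

View pics/b2.png

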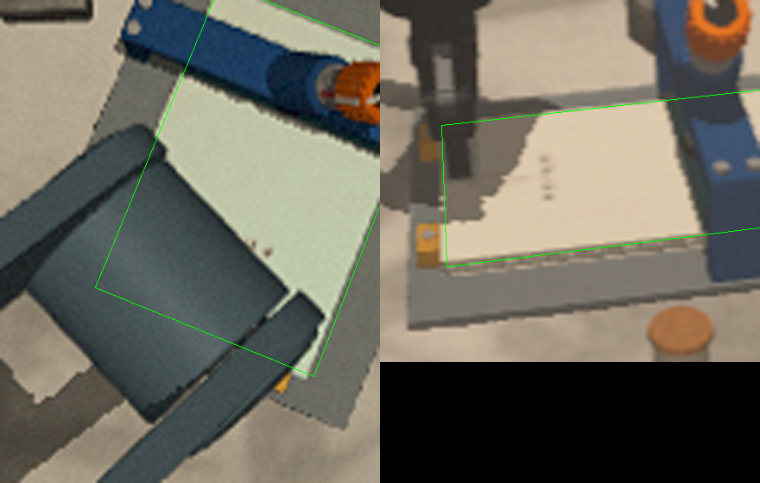

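>>> arm_command:
  increments:
    - [0,[0,0,-5],[0,0,0]]
    - [0,[0,0,-30],[0,0,0]]
    - [0,[-20,0,-70],[0,0,0]]
    - [0,[-60,0,-110],[0,0,0]]
    - [0,[-100,0,-150],[0,0,0]]
    - [85,[-140,0,-180],[0,0,0]]
    - [85,[-140,0,-180],[0,0,0]]

```text
clock: 5.75
position: [0.306, -0.2299, 0.2153]
tool_rot: [[0.926, -0.378, 0.001], [-0.378, -0.926, -0.003], [0.003, 0.003, -1.0]]
contact_force: [1.0, -1.1, 0.3]
opening: 0.0283
grasp_force: 0.0
```

```bash
python3 bk.py pics/b3.png; python3 -c "
from h import *
print(sensors.read_state()['qpos'])"
```

```text
0.7 5309
0.61 3574
[-0.26371477  0.01010136  0.21227982] [-0.03629255  0.2767977   0.30746149] 5.95
253.5 [-0.13476052 -0.07657209  0.013     ] [-0.13516304  0.07342737  0.013     ]
835.0 [-0.13393207 -0.07767412  0.013     ] [-0.13387637  0.07232587  0.013     ]
[-9.54451946e-01 -2.41410866e-01  2.09296742e+00  1.97346818e-05
  1.28995666e+00  1.00436012e+00]
```

View pics/b3.png

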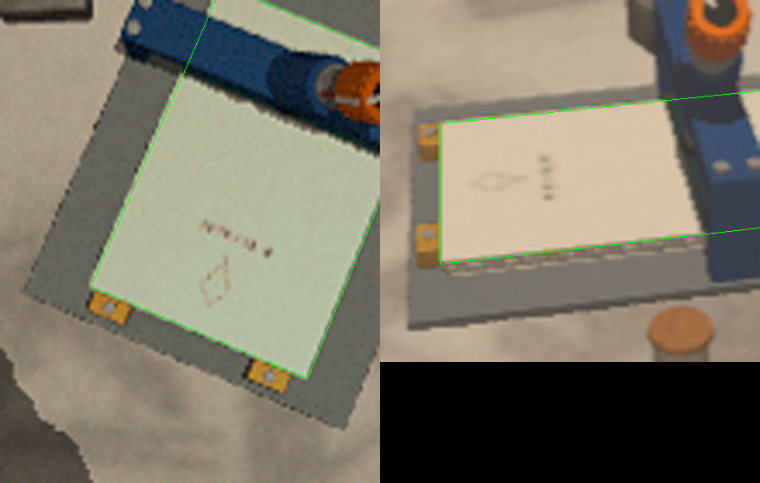

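```bash
cat >> h.py <<'E'
AX=RJ@np.array([0,-np.sin(np.radians(35)),np.cos(np.radians(35))])
def KR(deg):
    y=RJ[:,0]; z=-AX; M=np.c_[np.cross(y,z),y,z]
    return M@R.from_euler("z",deg,degrees=True).as_matrix()
E
python3 - <<'E'
from h import *
from scipy.optimize import least_squares
T=eyes.snapshot("top");S=eyes.snapshot("scene")
t=np.linspace(0,2*np.pi,60,endpoint=False); e=np.cross(AX,RJ[:,0])
C=np.vstack([.018*(np.outer(np.cos(t),RJ[:,0])+np.outer(np.sin(t),e))+h*AX for h in(-.015,.015)])
def bb(p,k): q=proj(p,W(*k)+C); return np.r_[q.min(0),q.max(0)]
obs=[np.array([351.5,197.5,372.5,215.5]),np.array([323.5,195.5,341.5,217.5])]
f=lambda k:np.r_[bb(T,k)-obs[0],bb(S,k)-obs[1]]
r=least_squares(f,[.0305,-.0455,.137],diff_step=1e-3); print(r.x,r.fun.round(1)); print(f([.0305,-.0455,.137]).round(1),f([.03,-.0413,.138]).round(1))
K=W(.0305,-.0455,.137)
for d in(-20,): inc(K+.09*AX,KR(d))
s=sensors.read_state();print(s["position"],s["opening"])
E
```

```text
[ 0.03110979 -0.04533983  0.13612972] [-1.3 -0.8  1.2  0.5 -1.2 -0.8  0.9  1. ]
[-1.3 -0.6  1.2  0.7 -1.5 -1.1  0.6  0.7] [-3.3 -1.2 -0.8  0.1 -2.1 -2.5 -0.1 -0.8]
inc [2.941e+02 1.076e+02 1.000e-01] [ 0.4061  0.584  -1.852 ]
[ 0.30779582 -0.23022423  0.21150716] 0.07260981726048736
```

>>> arm_command:
  increments:
    - [60,[21,8,0],[0.029,0.042,-0.132]]
    - [60,[42,15,0],[0.058,0.083,-0.265]]
    - [60,[63,23,0],[0.087,0.125,-0.397]]
    - [60,[84,31,0],[0.116,0.167,-0.529]]
    - [60,[105,38,0],[0.145,0.209,-0.661]]
    - [60,[126,46,0],[0.174,0.25,-0.794]]
    - [60,[147,54,0],[0.203,0.292,-0.926]]
    - [60,[168,61,0],[0.232,0.334,-1.058]]

```text
clock: 6.85
position: [0.441, -0.3507, 0.2103]
tool_rot: [[0.717, 0.641, 0.274], [0.584, -0.767, 0.264], [0.38, -0.029, -0.925]]
contact_force: [-0.7, 0.8, 0.3]
opening: 0.0597
grasp_force: 0.0
```

Run:
```python
from h import *
s=sensors.read_state();print(loc(s["position"]),s["qpos"],s["contact_force"])
K=W(.031,-.0455,.1365); inc(K+.09*AX,KR(-20))
```

```text
[-0.09481479 -0.05075214  0.21034413] [-1.08853026  0.20939506  1.70211389  0.38284766  1.36086582 -0.31306623] [-0.69393322  0.8288909   0.27385439]
inc [ 18.1 132.8   3.4] [ 0.1726  0.2474 -0.7889]
```

>>> arm_command:
  increments:
    - [60,[3,19,0.5],[0.025,0.035,-0.113]]
    - [60,[5,38,1],[0.049,0.071,-0.225]]
    - [60,[8,57,1.5],[0.074,0.106,-0.338]]
    - [60,[10,76,2],[0.098,0.141,-0.451]]
    - [60,[13,95,2.5],[0.123,0.177,-0.563]]
    - [60,[15,114,3],[0.148,0.212,-0.676]]
    - [60,[18,133,3.4],[0.173,0.247,-0.789]]
    - [60,[18,133,3.4],[0.173,0.247,-0.789]]

```text
clock: 7.65
position: [0.54, -0.442, 0.2074]
tool_rot: [[-0.022, 0.976, 0.216], [0.841, -0.099, 0.531], [0.54, 0.193, -0.819]]
contact_force: [0.3, 0.8, -0.9]
opening: 0.06
grasp_force: 0.0
```

Run:
```python
from h import *
s=sensors.read_state();print(loc(s["position"]),s["qpos"],s["contact_force"],s["moment"])
K=W(.031,-.0455,.1365); inc(K+.04*AX,KR(-20)); inc(K-.002*AX,KR(-20))
```

```text
[ 0.03131874 -0.09796069  0.20737252] [-1.0574707   0.68117985  1.11664853  0.47235171  1.73491175 -1.03068915] [ 0.27798276  0.79816436 -0.87144786] [-0.22849163  0.10381701  0.03048628]
inc [ 2.3  0.5 48.1] [-0.001  -0.0003 -0.0041]
inc [ 2.3  0.6 90.1] [-0.001  -0.0003 -0.0041]
```

>>> arm_command:
  increments:
    - [60,[2.3,0.5,20],[0,0,0]]
    - [60,[2.3,0.5,45],[0,0,0]]
    - [60,[2.3,0.5,65],[0,0,0]]
    - [60,[2.3,0.5,82],[0,0,0]]
    - [60,[2.3,0.5,91],[0,0,0]]
    - [60,[2.3,0.5,91],[0,0,0]]
    - [60,[2.3,0.5,91],[0,0,0]]

```text
clock: 8.35
position: [0.5594, -0.3922, 0.1397]
tool_rot: [[-0.021, 0.975, 0.219], [0.844, -0.1, 0.526], [0.535, 0.196, -0.822]]
contact_force: [0.0, 0.5, -0.3]
opening: 0.06
grasp_force: 0.0
```

Run:
```python
from h import *
s=sensors.read_state();print(loc(s["position"]),s["contact_force"],s["moment"])
K=W(.031,-.0455,.1365); inc(K-.003*AX,KR(-20))
p=eyes.snapshot("scene");cv2.imwrite("pics/g1.png",cv2.resize(p["frame"][130:300,240:430],None,fx=3.5,fy=3.5,interpolation=cv2.INTER_CUBIC))
```

```text
[ 0.03042798 -0.04448807  0.13965598] [ 0.02018637  0.49359899 -0.28398887] [-0.23612326  0.11707053 -0.00055301]
inc [-2.6 -0.4  5. ] [ 0.0023  0.0055 -0.004 ]
```

View pics/g1.png

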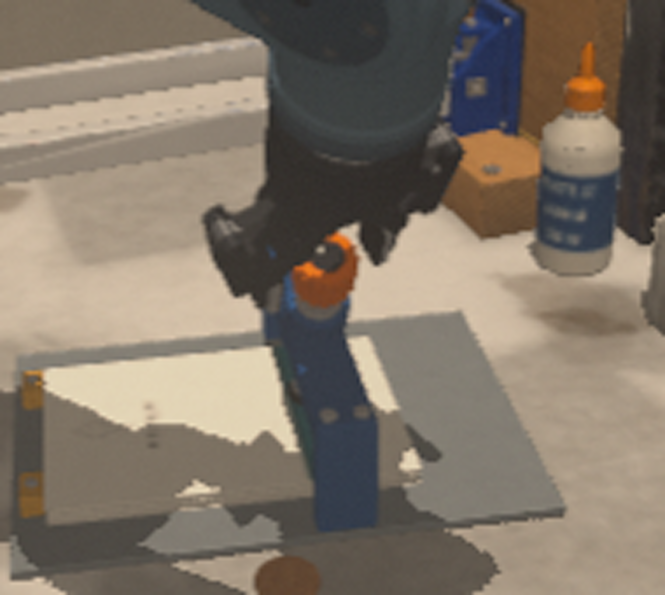

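>>> arm_command:
  increments:
    - [60,[-2,-0.4,5],[0,0,0]]
    - [50,[-2,-0.4,5],[0,0,0]]
    - [30,[-2,-0.4,5],[0,0,0]]
    - [30,[-2,-0.4,5],[0,0,0]]
    - [30,[-2,-0.4,5],[0,0,0]]
    - [30,[-2,-0.4,5],[0,0,0]]
  squeeze: 40

```text
clock: 9.0
position: [0.5611, -0.3914, 0.1348]
tool_rot: [[-0.021, 0.975, 0.221], [0.845, -0.101, 0.525], [0.534, 0.198, -0.822]]
contact_force: [4.9, -1.2, 0.6]
opening: 0.0318
grasp_force: 41.4
```

```bash
cat > st.py <<'E'
from h import *
s=sensors.read_state();M=np.array(s["tool_rot"])
print("t",s["clock"],"loc",loc(s["position"]).round(4),"F",np.round(s["contact_force"],1),"Mtool",(M.T@s["moment"]).round(3),"tau6",round(s["tau"][5],3),"q",s["qpos"].round(3),s["opening"],s["grasp_force"])
K=W(.031,-.0455,.1365); inc(K-.003*AX,KR(-20)); print("roll",R.from_matrix(KR(-20).T@M).as_rotvec().round(3))
E
python3 st.py
```

```text
t 9.0 loc [ 0.0318 -0.0431  0.1348] F [ 4.9 -1.2  0.6] Mtool [-0.462 -0.435  0.019] tau6 -0.059 q [-0.999  0.698  1.244  0.49   1.572 -1.048] 0.03180186586766963 41.416370272636414
inc [-0.7 -1.1  0.3] [ 0.0046  0.0066 -0.003 ]
roll [-0.005 -0.007  0.003]
```

>>> arm_command:
  increments:
    - [30,[0,0.5,0],[0,0,0.08]]
    - [30,[0,0.5,0],[0,0,0.16]]
    - [30,[0,0.5,0],[0,0,0.24]]
    - [30,[0,0.5,0],[0,0,0.32]]
    - [30,[0,0.5,0],[0,0,0.4]]
    - [30,[0,0.5,0],[0,0,0.4]]

```text
clock: 9.6
position: [0.5612, -0.3914, 0.1349]
tool_rot: [[0.361, 0.906, 0.221], [0.739, -0.422, 0.525], [0.569, -0.027, -0.822]]
contact_force: [4.0, -2.2, 1.4]
opening: 0.032
grasp_force: 41.5
```

```bash
python3 st.py
```

```text
t 9.6 loc [ 0.0319 -0.0431  0.1349] F [ 4.  -2.2  1.4] Mtool [-0.362 -0.139  0.077] tau6 0.731 q [-0.998  0.698  1.243  0.489  1.573 -0.647] 0.0320269756571053 41.523892879486084
inc [-1.1 -0.8  0.2] [ 0.0049  0.0054 -0.4039]
roll [-0.005 -0.005  0.404]
```

>>> arm_command:
  increments:
    - [30,[0,0,0],[0,0,0.1]]
    - [30,[0,0,0],[0,0,0.2]]
    - [30,[0,0,0],[0,0,0.3]]
    - [30,[0,0,0],[0,0,0.4]]
    - [30,[0,0,0],[0,0,0.5]]
    - [30,[0,0,0],[0,0,0.5]]

```text
clock: 10.2
position: [0.5613, -0.3914, 0.1349]
tool_rot: [[0.751, 0.623, 0.221], [0.446, -0.724, 0.525], [0.487, -0.296, -0.822]]
contact_force: [5.4, -2.8, 2.1]
opening: 0.0318
grasp_force: 41.6
```

```bash
python3 st.py
```

```text
t 10.2 loc [ 0.0319 -0.043   0.1349] F [ 5.4 -2.8  2.1] Mtool [-0.336  0.205  0.051] tau6 0.797 q [-0.998  0.698  1.243  0.49   1.573 -0.147] 0.031839196675903465 41.57405912876129
inc [-1.4 -0.2  0.3] [ 0.0065  0.0039 -0.9036]
roll [-0.007 -0.004  0.904]
```

>>> arm_command:
  increments:
    - [30,[0,0,0],[0,0,0.08]]
    - [30,[0,0,0],[0,0,0.16]]
    - [30,[0,0,0],[0,0,0.16]]

```text
clock: 10.5
position: [0.5613, -0.3914, 0.1349]
tool_rot: [[0.84, 0.495, 0.221], [0.325, -0.786, 0.525], [0.434, -0.37, -0.822]]
contact_force: [4.8, -2.9, 2.1]
opening: 0.032
grasp_force: 41.6
```

```bash
python3 st.py
```

```text
t 10.5 loc [ 0.032  -0.043   0.1349] F [ 4.8 -2.9  2.1] Mtool [-0.3    0.308  0.105] tau6 0.615 q [-0.998  0.698  1.243  0.49   1.573  0.012] 0.03202141737893412 41.57830774784088
inc [-1.5 -0.   0.2] [ 0.007   0.0033 -1.063 ]
roll [-0.007 -0.003  1.063]
```

>>> arm_command:
  increments:
    - [30,[0,0,0],[0,0,0.08]]
    - [30,[0,0,0],[0,0,0.16]]
    - [30,[0,0,0],[0,0,0.16]]

```text
clock: 10.8
position: [0.5614, -0.3914, 0.1349]
tool_rot: [[0.908, 0.355, 0.221], [0.196, -0.828, 0.525], [0.37, -0.434, -0.822]]
contact_force: [5.7, -2.8, 1.4]
opening: 0.0319
grasp_force: 41.6
```

```bash
python3 st.py
```

```text
t 10.8 loc [ 0.032  -0.043   0.1349] F [ 5.7 -2.8  1.4] Mtool [-0.241  0.427  0.072] tau6 0.615 q [-0.998  0.698  1.243  0.49   1.573  0.172] 0.0318534066949885 41.574856638908386
inc [-1.5  0.2  0.3] [ 0.0075  0.0027 -1.223 ]
roll [-0.007 -0.003  1.223]
```

>>> arm_command:
  increments:
    - [30,[0,0,0],[0,0,0.08]]
    - [30,[0,0,0],[0,0,0.15]]
    - [30,[0,0,0],[0,0,0.15]]

```text
clock: 11.1
position: [0.5614, -0.3914, 0.1349]
tool_rot: [[0.951, 0.216, 0.221], [0.07, -0.848, 0.525], [0.301, -0.484, -0.822]]
contact_force: [4.7, -3.4, 1.2]
opening: 0.0321
grasp_force: 41.6
```

```bash
python3 st.py
```

```text
t 11.1 loc [ 0.0321 -0.043   0.1349] F [ 4.7 -3.4  1.2] Mtool [-0.141  0.475 -0.099] tau6 0.697 q [-0.998  0.698  1.243  0.49   1.573  0.321] 0.03212767597016123 41.56399190425873
inc [-1.5  0.4  0.2] [ 0.0079  0.0022 -1.3725]
roll [-0.008 -0.002  1.373]
```

>>> arm_command:
  increments:
    - [30,[0,0,0],[0,0,0.08]]
    - [30,[0,0,0],[0,0,0.15]]
    - [30,[0,0,0],[0,0,0.15]]

```text
clock: 11.4
position: [0.5614, -0.3915, 0.1349]
tool_rot: [[0.973, 0.071, 0.221], [-0.057, -0.849, 0.525], [0.225, -0.524, -0.822]]
contact_force: [5.3, -2.7, 1.6]
opening: 0.0321
grasp_force: 41.5
```

```bash
python3 st.py
```

```text
t 11.4 loc [ 0.0321 -0.043   0.1349] F [ 5.3 -2.7  1.6] Mtool [-0.054  0.594 -0.065] tau6 0.734 q [-0.998  0.698  1.243  0.49   1.573  0.471] 0.03209573544570593 41.547752022743225
inc [-1.4  0.6  0.2] [ 0.0083  0.0016 -1.5225]
roll [-0.008 -0.002  1.522]
```

>>> arm_command:
  increments:
    - [30,[0,0,0],[0,0,0.05]]
    - [30,[0,0,0],[0,0,0.1]]
    - [30,[0,0,0],[0,0,0.1]]

```text
clock: 11.7
position: [0.5615, -0.3915, 0.1348]
tool_rot: [[0.975, -0.025, 0.221], [-0.141, -0.839, 0.525], [0.172, -0.543, -0.822]]
contact_force: [6.5, -2.3, -0.1]
opening: 0.0323
grasp_force: 41.5
```

```bash
python3 st.py | head -1
python3 - <<'E'
from h import *
p=[eyes.snapshot("scene"),eyes.snapshot("top")]
s=sensors.read_state();print((np.array(s["tool_rot"]).T@s["moment"]).round(3))
cv2.imwrite("pics/k1.png",np.hstack([cv2.resize(p[0]["frame"][180:255,290:365],(390,390),interpolation=cv2.INTER_CUBIC),cv2.resize(p[1]["frame"][170:245,315:390],(390,390),interpolation=cv2.INTER_CUBIC)]))
E
```

```text
t 11.7 loc [ 0.0321 -0.043   0.1348] F [ 6.5 -2.3 -0.1] Mtool [-0.092  0.649 -0.087] tau6 0.534 q [-0.998  0.698  1.243  0.49   1.573  0.571] 0.0322630100951021 41.532506346702576
[-0.119  0.631 -0.083]
```

View pics/k1.png

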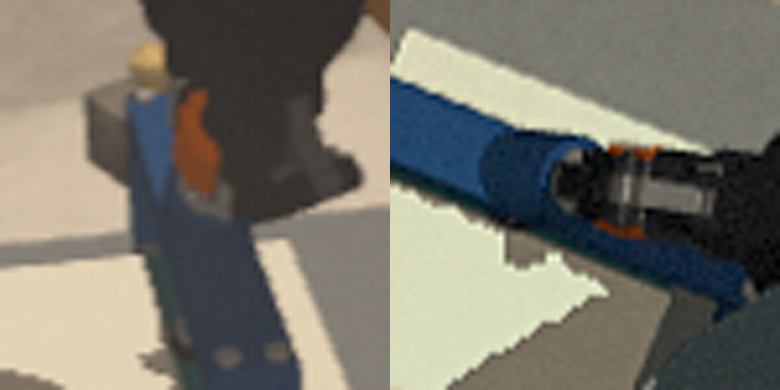

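>>> arm_command:
  increments:
    - [30,[0,0,0],[0,0,0.05]]
    - [30,[0,0,0],[0,0,0.1]]
    - [30,[0,0,0],[0,0,0.1]]

```text
clock: 12.1
position: [0.5615, -0.3915, 0.1349]
tool_rot: [[0.967, -0.123, 0.221], [-0.224, -0.821, 0.525], [0.117, -0.558, -0.822]]
contact_force: [5.8, -3.5, 1.0]
opening: 0.0319
grasp_force: 41.5
```

```bash
python3 st.py | head -1
```

```text
t 12.1 loc [ 0.0321 -0.0431  0.1349] F [ 5.8 -3.5  1. ] Mtool [-0.05   0.639 -0.019] tau6 0.508 q [-0.998  0.698  1.243  0.49   1.573  0.671] 0.03194732126914128 41.517369747161865
```

>>> arm_command:
  increments:
    - [30,[0,0,0],[0,0,0.05]]
    - [30,[0,0,0],[0,0,0.1]]
    - [30,[0,0,0],[0,0,0.1]]

```text
clock: 12.4
position: [0.5615, -0.3916, 0.1348]
tool_rot: [[0.95, -0.219, 0.221], [-0.305, -0.794, 0.525], [0.061, -0.567, -0.822]]
contact_force: [5.4, -2.7, 0.7]
opening: 0.0319
grasp_force: 41.5
```

```bash
python3 st.py | head -1
```

```text
t 12.4 loc [ 0.0322 -0.0431  0.1348] F [ 5.4 -2.7  0.7] Mtool [ 0.045  0.675 -0.038] tau6 0.483 q [-0.998  0.698  1.243  0.49   1.573  0.771] 0.0318888482758578 41.50789260864258
```

>>> arm_command:
  increments:
    - [30,[0,0,0],[0,0,0.05]]
    - [30,[0,0,0],[0,0,0.1]]
    - [30,[0,0,0],[0,0,0.1]]

```text
clock: 12.7
position: [0.5615, -0.3916, 0.1348]
tool_rot: [[0.924, -0.312, 0.221], [-0.383, -0.76, 0.525], [0.004, -0.57, -0.822]]
contact_force: [5.3, -3.0, 1.0]
opening: 0.0321
grasp_force: 41.5
```

```bash
python3 st.py | head -1
```

```text
t 12.7 loc [ 0.0322 -0.0431  0.1348] F [ 5.3 -3.   1. ] Mtool [ 0.074  0.691 -0.073] tau6 0.513 q [-0.998  0.698  1.243  0.49   1.573  0.871] 0.032059776544508735 41.49284899234772
```

>>> arm_command:
  increments:
    - [30,[0,0,0],[0,0,0.06]]
    - [30,[0,0,0],[0,0,0.12]]
    - [30,[0,0,0],[0,0,0.12]]

```text
clock: 13.0
position: [0.5615, -0.3916, 0.1348]
tool_rot: [[0.88, -0.421, 0.222], [-0.471, -0.709, 0.525], [-0.064, -0.566, -0.822]]
contact_force: [4.8, -3.5, 0.2]
opening: 0.0321
grasp_force: 41.5
```

```bash
python3 st.py | head -1
```

```text
t 13.0 loc [ 0.0322 -0.0432  0.1348] F [ 4.8 -3.5  0.2] Mtool [ 0.172  0.736 -0.136] tau6 0.631 q [-0.998  0.698  1.243  0.49   1.573  0.991] 0.03208492479783137 41.47322058677673
```

>>> arm_command:
  increments:
    - [30,[0,0,0],[0,0,0.06]]
    - [30,[0,0,0],[0,0,0.12]]
    - [30,[0,0,0],[0,0,0.12]]

```text
clock: 13.3
position: [0.5615, -0.3916, 0.1348]
tool_rot: [[0.823, -0.523, 0.221], [-0.553, -0.647, 0.525], [-0.132, -0.554, -0.822]]
contact_force: [5.0, -2.6, 0.7]
opening: 0.0318
grasp_force: 41.5
```

```bash
python3 st.py | head -1
```

```text
t 13.3 loc [ 0.0322 -0.0432  0.1348] F [ 5.  -2.6  0.7] Mtool [ 0.255  0.769 -0.045] tau6 0.613 q [-0.998  0.699  1.243  0.49   1.573  1.111] 0.03182926481070382 41.45522475242615
```

>>> arm_command:
  increments:
    - [30,[0,0,0],[0,0,0.06]]
    - [30,[0,0,0],[0,0,0.12]]
    - [30,[0,0,0],[0,0,0.12]]

```text
clock: 13.6
position: [0.5615, -0.3917, 0.1348]
tool_rot: [[0.754, -0.618, 0.222], [-0.626, -0.576, 0.525], [-0.197, -0.535, -0.822]]
contact_force: [6.0, -2.8, -0.3]
opening: 0.0319
grasp_force: 41.4
```

```bash
python3 st.py
```

```text
t 13.6 loc [ 0.0322 -0.0432  0.1348] F [ 6.  -2.8 -0.3] Mtool [ 0.255  0.733 -0.057] tau6 0.586 q [-0.998  0.699  1.243  0.49   1.573  1.231] 0.03188801893078344 41.44229292869568
inc [-0.8  1.2  0.2] [ 1.0100e-02 -2.0000e-03 -2.2824e+00]
roll [-1.000e-02  2.000e-03  2.282e+00]
```

>>> arm_command:
  increments:
    - [40,[0,0,0],[0,0,0]]
    - [56,[0,0,0],[0,0,0]]
    - [56,[0,0,0],[0,0,0]]
    - [56,[0,0,-10],[0,0,0]]
    - [56,[0,0,-30],[0,0,0]]
    - [56,[0,0,-60],[0,0,0]]
    - [56,[0,0,-100],[0,0,0]]
    - [56,[0,0,-140],[0,0,0]]

```text
clock: 14.4
position: [0.5292, -0.4651, 0.2506]
tool_rot: [[0.754, -0.619, 0.218], [-0.625, -0.576, 0.527], [-0.201, -0.534, -0.821]]
contact_force: [0.6, -0.6, 0.3]
opening: 0.0562
grasp_force: 0.0
```

```bash
python3 st.py|head -1;  python3 - <<'E'
from h import *
s=sensors.read_state();M=np.array(s["tool_rot"])
print(loc(s["position"]), "away in tool mm:", M.T@(RJ@[-.15,-.0,.05])*1000)
E
```

```text
t 14.4 loc [ 0.0301 -0.1234  0.2506] F [ 0.6 -0.6  0.3] Mtool [-0.237  0.134  0.045] tau6 -0.146 q [-1.084  0.669  1.047  0.47   1.815  1.263] 0.05616282308835847 0.0
[ 0.03005606 -0.12343252  0.25058374] away in tool mm: [-150.22509659   26.69141373  -41.47274752]
```

Move clear for a check of the book and the knob/collar lines.

>>> arm_command:
  increments:
    - [56,[-40,7,-11],[0,0,0]]
    - [56,[-80,14,-22],[0,0,0]]
    - [56,[-120,21,-33],[0,0,0]]
    - [56,[-160,28,-44],[0,0,0]]
    - [56,[-200,35,-55],[0,0,0]]
    - [56,[-200,35,-55],[0,0,0]]
    - [56,[-200,35,-55],[0,0,0]]

```text
clock: 15.1
position: [0.3449, -0.3891, 0.3169]
tool_rot: [[0.753, -0.62, 0.22], [-0.627, -0.576, 0.525], [-0.198, -0.533, -0.822]]
contact_force: [0.2, -0.4, -0.5]
opening: 0.0561
grasp_force: 0.0
```

```bash
python3 bk.py pics/b4.png
python3 - <<'E'
from h import *
p=[eyes.snapshot("scene"),eyes.snapshot("top")]
cv2.imwrite("pics/k2.png",np.hstack([cv2.resize(p[0]["frame"][185:285,240:340],(390,390),interpolation=cv2.INTER_CUBIC),cv2.resize(p[1]["frame"][180:300,265:385],(390,390),interpolation=cv2.INTER_CUBIC)]))
E
```

```text
0.88 5399
0.64 3585
[-0.16850545 -0.1218467   0.31516943] [0.39948018 0.66069455 0.01260847] 15.3
294.5 [-0.1342023  -0.07713786  0.013     ] [-0.13404096  0.07286205  0.013     ]
876.25 [-0.13347205 -0.07824001  0.013     ] [-0.13333607  0.07175993  0.013     ]
```

View pics/k2.png

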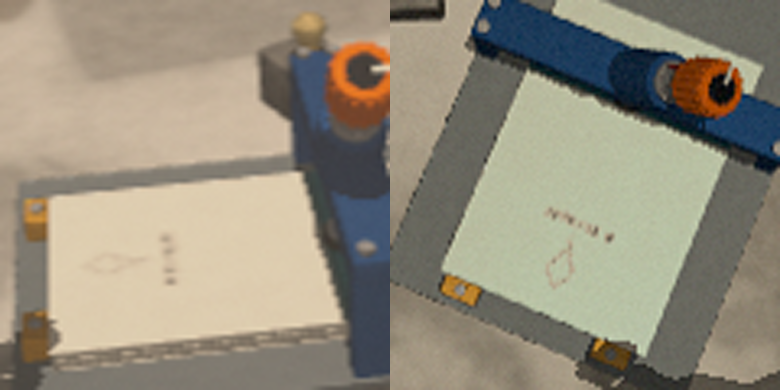

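```bash
python3 -c "
from bench import ctrl
print(ctrl.finish_job())"
```

```text
the job is handed in; nothing more can be done
None
```

The job is handed in, with no verdict shown: in the final pictures the book sits square against both stops. I turned the knob until it slipped about two clicks (about 1.0 rad, judged from the wrist torque rather than read directly), let go and moved the arm clear; I didn't re-measure the weight and spool, but the arm never went near them.

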